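# Turn a glazed test tile over against the turning stop

## Task

One of the two test tiles on the grey mat lies white side up: turn it over so that it ends flat on the mat with its blue glaze up. Do it with the fingertips only, never pinching or lifting it clear of the mat: push it gently against the sloping white stop until its front edge climbs and it stays leaning there, then push its raised edge back from behind the stop until it falls over towards the robot. Leave the tile that is already blue side up, and everything else on the bench, where it is.

Things in the scene. Friction and masses are not known exactly. Their poses are not given: they have to be found in the camera images.
- tile: Tile to turn over: 90 x 90 x 8 mm, about 150 g, rigid, starts white face up, blue glazed face down. Origin at its centre; z points out of the WHITE face (up at the start, straight down when done); x, y parallel to its edges, x roughly towards the stop. Its front edge starts 1 to 5 cm short of the stop's foot line, in the left or the right half of the mat.
- done_tile: A second tile of the same size, already blue face up, in the other half of the mat; to be left alone. Origin at its centre, z out of its blue face (up).
- mat: Fixed grey mat 300 x 370 x 3 mm. Origin at the centre of its underside, on the bench; x points away from the robot towards the stop, y to the left along the stop, z up; its top is at z = 3 mm. It can be turned a little about z.
- stop: Fixed stop on the mat, 340 mm long along y, faced with slippery white plastic. Origin: middle of its foot line, on the mat's top, 60 mm beyond the mat's centre; axes as the mat's. The face towards the robot rises in three facets: 45 deg to (x 12, z 12 mm), 60 deg to (22, 30), 72 deg to the top edge (29, 50). A tile pushed low at its rear edge climbs it with its front edge.
- stop_top (a point): Middle of the stop's top edge; behind it the wall is upright, its rear face 6 mm farther in x. A tile whose rear edge is at the foot line leans at about 60 deg and stays by itself; its upper edge then stands about 28 mm above this point and 15 to 25 mm beyond it, and can be pushed back, and slightly up, by a fingertip passing just over the wall.
- brass_weight: Loose brass weight, 32 mm across and 45 mm high, standing on the near edge of the mat between the halves. Origin at the centre of its underside. Leave it standing.
- crucible: Loose white crucible, 48 mm across, 48 mm high, on the bench left of the mat. Origin at the centre of its underside. Leave alone.
- red_cap_bottle: Loose clear bottle with red cap, 60 mm across, 115 mm high, beyond the mat. Origin at the centre of its underside. Leave alone.
- blue_cap_jar: Loose glass jar with blue cap, 60 mm across, 75 mm high, right of the mat. Origin at the centre of its underside. Leave alone.
- tape_roll: Loose tape roll lying flat, 76 mm across, 24 mm high, right of the mat. Origin at the centre of its underside. Leave alone.
- brush: Loose brush lying on the bench left of the mat. Leave alone.
- meter: Loose red hand-held meter 75 x 150 x 35 mm lying beyond the mat. Origin at the centre of its underside. Leave alone.
Mind the look-alikes: they are no part of the job. What is shaped like the tile but brown or yellow is not meant.

How it is judged:
By the outcome, as a careful person would: the job done as asked, in the order asked, and still so for the second after the job is handed in, with the robot touching nothing.
It also fails if it takes over 48 s, if anything falls off the work surface, if the arm or the gripper's body presses on something with over 40 N, if the wrist force passes 120 N, or if a joint passes its speed limit or range.

## Robot

A 7-joint arm with a two-finger parallel gripper is mounted at the origin on the work surface. World frame = base frame: x ahead of the robot, y to its left, z up, the work surface at z = 0. Lengths are in m, angles in rad, forces in N, time in s.
With the tool pointing down it reaches from about 0.375 to 0.925 m from the base axis. Payload 3.1 kg.
Tool frame: the origin (TCP) lies between the finger pads; the fingertips stand 19 mm ahead of it and the grasp point (between the pads) is the TCP; z points along the fingers, y is the direction in which the jaws open and shut (so a half turn about z gives the same grasp; the last joint's range is limited). The gripper opens to 85 mm and grips with 20 to 120 N. Pads are 22 mm wide; open, the fingers measure 114 mm over their backs; the gripper's body (76 mm by 85 mm) begins 54 mm behind the grasp point. The pads swing forward as they close: fully open they stand 13 mm farther back than shut.
Start: joints at [-1.415, 0.383, 0.044, 1.598, -0.018, 1.161, -0.05], TCP at [0.163, 0.629, 0.218] pointing down, gripper open.
Joint ranges: [-2.61, 2.61], [-0.41, 2.15], [-1.48, 1.57], [0, 2.5], [-1.57, 4.71], [0.05, 1.97], [-2.85, 2.85]. Speed limits (rad/s): [2.79, 2.79, 3.14, 3.14, 3.14, 3.14, 3.14].

## Interface

Orientations are given as a unit quaternion [x, y, z, w].
In Python, from bench import move_ptp, movel, move_j, move_gripper, pause, inverse_kinematics, read_camera, camera_params, MotionError, sign_off, look_for, tip_of, read_time_s, read_qpos, read_joint_vel, read_effort, read_eef_pos, read_tcp_rot, read_ft_force, read_ft_torque, read_finger_gap gives the robot as it stands. Calls block until the motion is done:
- move_ptp(position, orientation): joint-space move of the TCP to a pose.
- movel(position, orientation=None, speed=0.15): straight line of the TCP; orientation=None keeps the orientation; speed is the mean speed in m/s.
- move_j(angles): joint-space move.
- move_gripper(opening, effort=None): finger opening in m; effort is the grip in N (None keeps the last); returns when the fingers have stopped.
- pause(seconds).
- inverse_kinematics(position, orientation): joint angles nearest the present ones, or None.
- read_camera(name): name is "scene" or "top"; returns the picture (400x640x3 uint8, red, green, blue); there is no depth.
- camera_params(name): a dict with "K" (3x3 intrinsics, pixels), "dist_coeffs" ([k1, k2, p1, p2, k3] as OpenCV has them; the pictures are not rectified), "camera_from_world" (4x4, takes a point from world to camera coordinates). Camera axes: x right, y down, z forward; pixel columns grow to the right and rows downward; lengths in m; the calibration is good to about 2 mm. A picture is of the moment at which its call begins. camera_params takes no time and is no camera call.
A pose or a line that the arm cannot do raises MotionError and nothing moves.
- sign_off(): hands the job in, once; it reports no verdict.
Trained networks look in the newest picture that a camera, given by its name, has taken for a name from the list of things; names that differ only in an ending like _2 or _b are one class to them, and where a whole thing is asked for, a point or a joint stands for the part that bears it (a point fixed in the world has none). Each returns a list of dicts, best first, with "confidence" (0 to 1); they miss things now and then, are a little off and sometimes report something else, mostly with a low value. They report only what shows in the picture. A call takes as long as a camera call. They do not tell look-alikes from the thing itself.
- look_for(camera, name): "at" ([column, row] in pixels, amid what is visible of it).
- tip_of(camera, name): "at" ([column, row] in pixels: a listed point, or the origin of a listed thing).
Readings, each from a call of its own:
- read_time_s(): time.
- read_qpos(): joint angles.
- read_joint_vel(): joint speeds.
- read_effort(): joint torques, N m.
- read_eef_pos(): TCP position.
- read_tcp_rot(): TCP orientation.
- read_ft_force(): force on the tool from outside, world axes, zero at the start.
- read_ft_torque(): the same for the moment, N m.
- read_finger_gap(): finger opening in m.
Only numpy, scipy, OpenCV 4.12 (cv2) and the standard library are available. Lean on these libraries where they do the work, as an engineer would, in place of code of your own. Each camera call takes 0.05 s, during which the arm holds its last target.

## Working session

There is one attempt and no reset: what is moved stays moved. The work goes in short steps, each a Python script; the robot and the scene stay as the last script left them, time stands still between calls to the robot, and variables do not carry over. Pictures are saved under pics/ and viewed, and the job is handed in when it is done.

```bash
ls; mkdir -p pics; python3 - <<'E'
from bench import *
import cv2
for n in("scene","top"):
    im=read_camera(n); cv2.imwrite(f"pics/{n}0.png",im[:,:,::-1])
    p=camera_params(n); print(n,p)
    for k in ("tile","done_tile","stop_top","brass_weight","stop","mat"):
        print(k,tip_of(n,k)[:3])
print(read_time_s(),read_tcp_rot(),read_qpos())
E
```

```text
pics
scene {'K': array([[373.03542493,   0.        , 316.43360827],
       [  0.        , 373.03542493, 201.76617051],
       [  0.        ,   0.        ,   1.        ]]), 'dist_coeffs': array([0.02339369, 0.        , 0.        , 0.        , 0.        ]), 'camera_from_world': array([[-0.77326424,  0.63398685,  0.01109504,  0.36776221],
       [ 0.3965403 ,  0.49716009, -0.77174324, -0.15917345],
       [-0.49479108, -0.59236182, -0.63583745,  1.39180475],
       [ 0.        ,  0.        ,  0.        ,  1.        ]])}
tile [{'at': [434.3, 223.7], 'confidence': 0.94}, {'at': [332.2, 232.1], 'confidence': 0.81}, {'at': [287.4, 158.3], 'confidence': 0.71}]
done_tile [{'at': [286.3, 206.3], 'confidence': 0.61}]
stop_top [{'at': [279.7, 221.0], 'confidence': 0.62}, {'at': [333.7, 234.4], 'confidence': 0.59}]
brass_weight [{'at': [330.5, 205.0], 'confidence': 0.54}]
stop [{'at': [289.0, 234.2], 'confidence': 0.77}, {'at': [247.8, 158.6], 'confidence': 0.47}]
mat [{'at': [303.7, 225.0], 'confidence': 0.63}]
top {'K': array([[396.93177879,   0.        , 321.1347128 ],
       [  0.        , 39
[... 295 characters left out ...]
5,  0.52784315],
       [ 0.17176586,  0.01684886, -0.98499371,  1.02163523],
       [ 0.        ,  0.        ,  0.        ,  1.        ]])}
tile [{'at': [453.3, 259.8], 'confidence': 0.84}, {'at': [161.7, 230.4], 'confidence': 0.67}, {'at': [301.6, 206.6], 'confidence': 0.66}]
done_tile [{'at': [368.6, 195.5], 'confidence': 0.71}]
stop_top [{'at': [335.0, 163.5], 'confidence': 0.7}]
brass_weight [{'at': [342.9, 241.4], 'confidence': 0.55}]
stop [{'at': [335.3, 173.1], 'confidence': 0.83}]
mat [{'at': [336.5, 200.1], 'confidence': 0.93}]
0.7 [ 1.26514256e-01  9.91964789e-01 -1.85653388e-06  2.48138374e-06] [-1.4148132   0.38289487  0.04391248  1.59786174 -0.01787476  1.16123188
 -0.04987039]
```

View pics/scene0.png

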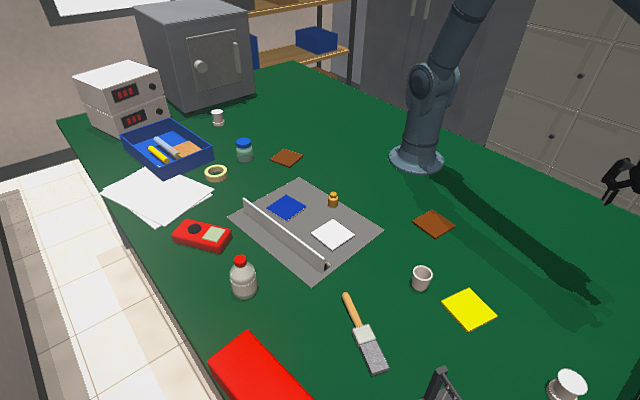

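View pics/top0.png

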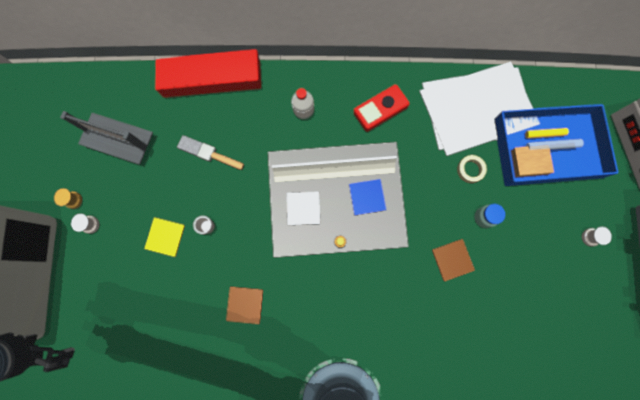

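The white tile lies at about (303,208) in the top view, in the left half. The blue tile is at (367,197), the stop runs from (274,172) to (396,164), and the brass weight is at (340,241). Next I'll measure the corners.

```bash
cat > h.py <<'E'
from bench import *
import numpy as np, cv2
def px2w(n,pts,z):
    p=camera_params(n);T=p["camera_from_world"]
    u=cv2.undistortPoints(np.float64(pts).reshape(-1,1,2),p["K"],p["dist_coeffs"]).reshape(-1,2)
    d=np.c_[u,np.ones(len(u))]@T[:3,:3]; c=-T[:3,:3].T@T[:3,3]
    return c+d*((z-c[2])/d[:,2])[:,None]
def w2px(n,P):
    p=camera_params(n);T=p["camera_from_world"]
    return cv2.projectPoints(np.float64(P).reshape(-1,1,3),cv2.Rodrigues(T[:3,:3])[0],T[:3,3],p["K"],p["dist_coeffs"])[0].reshape(-1,2)
E
python3 - <<'E'
from h import *
for n in("top","scene"):
    im=cv2.imread(f"pics/{n}0.png").astype(int)
    hsv=cv2.cvtColor(im.astype(np.uint8),cv2.COLOR_BGR2HSV)
    g=im.min(2)
    notgreen=((hsv[...,1]<60)).astype(np.uint8)
    blue=((hsv[...,0]>105)&(hsv[...,0]<130)&(hsv[...,1]>150)).astype(np.uint8)
    white=(g>205).astype(np.uint8)
    seeds={"top":dict(mat=(300,240),tile=(303,208),done=(367,197)),"scene":dict(mat=(300,260),tile=(332,234),done=(286,207))}[n]
    for k,m,z in(("mat",notgreen,.003),("tile",white,.011),("done",blue,.011)):
        _,l=cv2.connectedComponents(m); s=seeds[k]; mm=(l==l[s[1],s[0]]).astype(np.uint8)
        cs=max(cv2.findContours(mm,cv2.RETR_EXTERNAL,cv2.CHAIN_APPROX_NONE)[0],key=cv2.contourArea)
        P=px2w(n,cs.reshape(-1,2),z)
        r=cv2.minAreaRect(np.float32(P[:,:2]*1000)); print(n,k,g[s[1],s[0]],mm.sum(),r)
    if n=="top": cv2.imwrite("pics/topcrop.png",cv2.resize(im[130:270,255:420].astype(np.uint8),None,fx=4,fy=4,interpolation=cv2.INTER_CUBIC))
E
```

```text
top mat 190 12972 ((539.199951171875, 21.475128173828125), (303.98095703125, 372.80706787109375), 5.521073818206787)
top tile 228 1032 ((507.97802734375, 112.99395751953125), (89.67583465576172, 88.93451690673828), 1.994598627090454)
top done 65 926 ((542.626708984375, -64.68565368652344), (86.17423248291016, 84.69538879394531), 10.283188819885254)
scene mat 135 8203 ((542.3958129882812, 0.5222930908203125), (301.5095520019531, 411.74017333984375), 5.432792663574219)
scene tile 238 683 ((508.43682861328125, 111.72361755371094), (89.32171630859375, 88.70533752441406), 3.130173921585083)
scene done 30 521 ((543.8245849609375, -65.47917175292969), (88.15709686279297, 86.42919921875), 10.104257583618164)
```

View pics/topcrop.png

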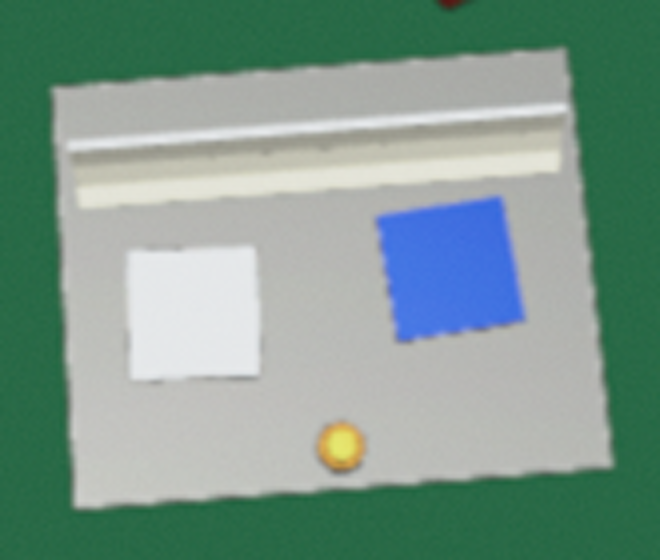

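```bash
cat >> h.py <<'E'
C=np.array([.5393,.0215]);YAW=np.radians(5.5)
def m2w(x,y,z):
    c,s=np.cos(YAW),np.sin(YAW); return np.array([C[0]+c*x-s*y,C[1]+s*x+c*y,z])
def w2m(P):
    P=np.atleast_2d(P)[:,:2]-C;c,s=np.cos(YAW),np.sin(YAW);return np.c_[P[:,0]*c+P[:,1]*s,-P[:,0]*s+P[:,1]*c]
a=np.radians(90)+YAW/2
Q=[np.cos(a),np.sin(a),0,0]
E
python3 - <<'E'
from h import *
f=lambda q:np.array(q)/4+[255,130]-.375
print("foot",w2m(px2w("top",f([(78,207),(558,172)]),.003)))
print("topedge near",w2m(px2w("top",f([(70,151),(567,110)]),.053)))
print("topedge",w2m(px2w("top",f([(68,143),(567,104)]),.053)))
print("tile corners",w2m(px2w("top",f([(127,248),(255,246),(259,377),(131,380)]),.011)))
print("weight top",w2m(px2w("top",f([(341,446)]),.048)))
print("bottle", w2m(px2w("top",[(301,94)],.115)),w2m(px2w("top",[(303,110)],.02)))
print("meter", w2m(px2w("top",[(355,115),(367,130)],.035)))
for p in [m2w(-.11,.094,.12),m2w(-.11,.094,.03),m2w(.04,.094,.025),m2w(.14,.094,.08),m2w(.14,.094,.25)]:
    print(p,inverse_kinematics(p,Q))
E
```

```text
foot [[ 0.06080323  0.17093071]
 [ 0.05942133 -0.1698685 ]]
topedge near [[ 0.08857699  0.16835832]
 [ 0.0906035  -0.17107658]]
topedge [[ 0.09429156  0.16942229]
 [ 0.09481687 -0.17154685]]
tile corners [[ 0.02694819  0.137357  ]
 [ 0.02134608  0.04809218]
 [-0.07039871  0.05219148]
 [-0.0656932   0.14024582]]
weight top [[-0.12434531  0.00135772]]
bottle [[0.26625605 0.07390751]] [[0.26070016 0.07449519]]
meter [[ 0.22747589 -0.07174439]
 [ 0.18036933 -0.10120828]]
[0.42079692 0.10452421 0.12      ] [-0.83310643  0.0959049   0.52000158  2.20672223 -0.06323198  0.85257077
  1.39334204]
[0.42079692 0.10452421 0.03      ] [-0.75054938  0.28724242  0.45146919  2.25444866 -0.2090979   0.63783851
  1.52035453]
[0.57010635 0.11890107 0.025     ] [-0.57066573  0.52177341  0.35873499  1.90603385 -0.25725811  0.75841536
  1.59912525]
[0.66964597 0.12848565 0.08      ] [-0.52561819  0.60447362  0.37451284  1.62890209 -0.25712005  0.95718248
  1.60423407]
[0.66964597 0.12848565 0.25      ] [-0.60573695  0.45005923  0.48777946  1.49540521 -0.21653033  1.24994555
  1.57597337]
```

```bash
python3 - <<'E'
from h import *
X,Y=-.11,.0945
move_gripper(.045,20)
move_ptp(m2w(X,Y,.12),Q); print(read_time_s(),read_finger_gap())
movel(m2w(X,Y,.035),Q,.1); pause(.2); f0=read_ft_force();print(f0)
for z in np.arange(.030,.008,-.0015):
    movel(m2w(X,Y,z),Q,.05); f=read_ft_force(); print(round(z,4),read_eef_pos()[2].round(4),f.round(2))
    if abs(f[2]-f0[2])>2: break
cv2.imwrite("pics/s1.png",read_camera("scene")[:,:,::-1]);cv2.imwrite("pics/t1.png",cv2.resize(read_camera("top")[130:270,255:420,::-1],None,fx=4,fy=4))
print(read_time_s())
E
```

```text
3.3 0.04482419047504011
[-0.51475601 -0.80809856  0.94896017]
0.03 0.0298 [ 1.13 -0.04 -0.87]
0.0285 0.0284 [0.2  0.91 0.35]
0.027 0.0269 [-1.07 -0.42  0.39]
0.0255 0.0254 [-0.08 -0.34 -0.28]
0.024 0.0239 [ 0.37 -0.74 -0.02]
0.0225 0.0224 [ 1.22 -0.02  0.68]
0.021 0.0209 [-0.12 -0.77  0.51]
0.0195 0.0194 [-0.22  0.59  0.14]
0.018 0.0179 [ 0.47 -0.17  0.69]
0.0165 0.0164 [1.13 0.5  1.39]
0.015 0.0149 [-0.71  0.44  0.62]
0.0135 0.0134 [-0.1  -0.29 -0.63]
0.012 0.0119 [0.55 0.23 0.05]
0.0105 0.0104 [-0.11  0.23 -1.22]
8.1
```

View pics/s1.png

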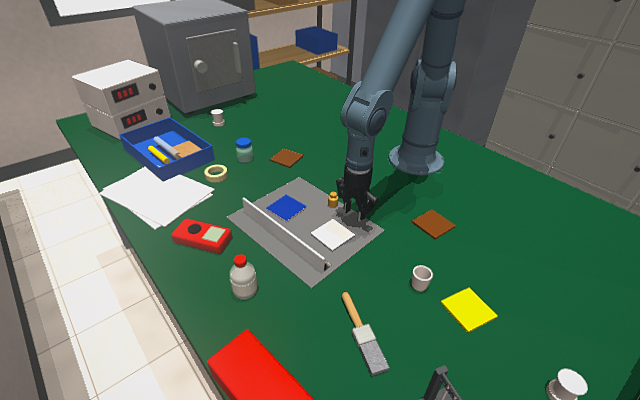

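View pics/t1.png

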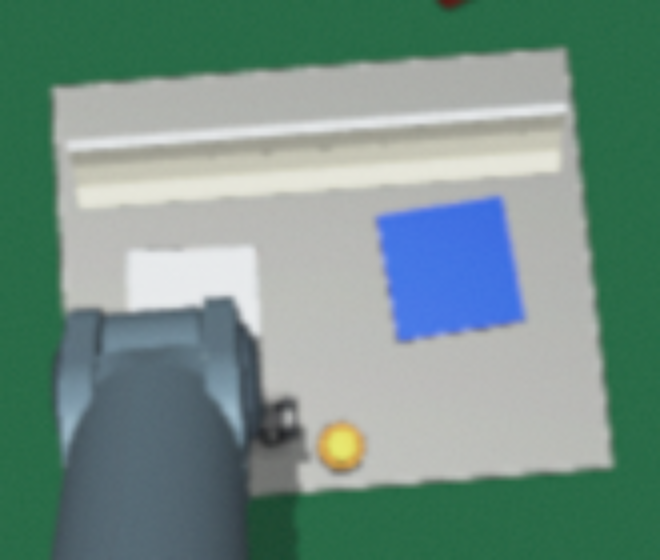

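The gripper is down behind the white tile, near (352,215) in the scene view. It clears the weight, and there is no mat contact yet. I'll keep lowering it carefully.

```bash
python3 - <<'E'
from h import *
X,Y=-.11,.0945
for z in np.arange(.0095,.003,-.001):
    movel(m2w(X,Y,z),Q,.05); f=np.mean([read_ft_force() for _ in range(4)],0); print(round(z,4),read_eef_pos()[2].round(4),f.round(2))
    if f[2]>3: break
cv2.imwrite("pics/s2.png",cv2.resize(read_camera("scene")[140:270,280:420,::-1],None,fx=4,fy=4,interpolation=cv2.INTER_CUBIC))
print(read_time_s(),read_finger_gap())
E
```

```text
0.0095 0.0094 [-0.26  0.14 -0.47]
0.0085 0.0084 [-0.19 -0.01 -0.39]
0.0075 0.0074 [-0.39 -0.38  0.73]
0.0065 0.0064 [-0.17  1.03 -0.48]
0.0055 0.0054 [ 0.1  -0.04  0.64]
0.0045 0.0044 [ 0.2   0.42 -0.3 ]
0.0035 0.0034 [ 0.11 -0.32 -0.17]
9.9 0.044949915158258226
```

View pics/s2.png

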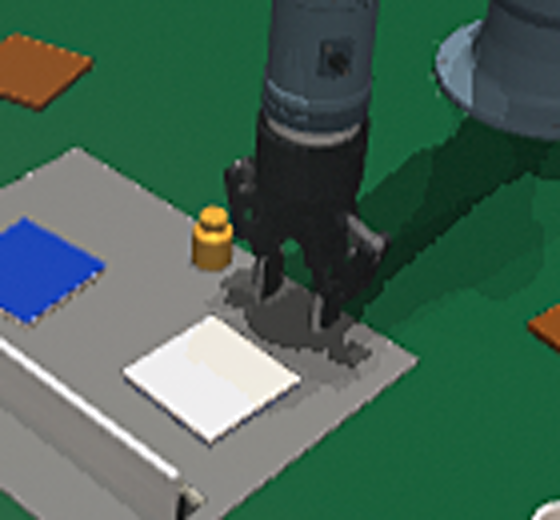

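```bash
python3 - <<'E'
from h import *
for z in(0.003,.01,.02):
    print(z,((w2px("scene",[m2w(-.11,.0945+s,z) for s in(-.03,-.022,.022,.03)])-[280,140]+.5)*4).round(0).tolist())
print(w2px("scene",[m2w(-.1,.05,.003)]))
E
```

```text
0.003 [[263.0, 307.0], [271.0, 312.0], [316.0, 340.0], [324.0, 346.0]]
0.01 [[264.0, 300.0], [272.0, 305.0], [316.0, 333.0], [325.0, 339.0]]
0.02 [[265.0, 290.0], [273.0, 295.0], [317.0, 323.0], [326.0, 329.0]]
[[339.56239107 215.42264387]]
```

```bash
python3 - <<'E'
from h import *
X,Y=-.11,.0945
for z in np.arange(.002,-.013,-.0015):
    try: movel(m2w(X,Y,z),Q,.05)
    except MotionError as e: print(e);break
    f=np.mean([read_ft_force() for _ in range(4)],0); print(round(z,4),read_eef_pos()[2].round(4),f.round(2))
    if f[2]>3: break
cv2.imwrite("pics/s3.png",cv2.resize(read_camera("scene")[140:270,280:420,::-1],None,fx=4,fy=4,interpolation=cv2.INTER_CUBIC))
print(read_time_s(),read_finger_gap())
E
```

```text
0.002 0.0019 [ 0.43 -0.52  0.61]
0.0005 0.0004 [-0.62 -0.24  0.32]
-0.001 -0.0011 [ 0.7   0.31 -0.  ]
-0.0025 -0.0026 [ 0.06 -0.23  0.17]
-0.004 -0.0041 [1.36 1.25 0.4 ]
-0.0055 -0.0056 [-0.16 -0.21  0.13]
-0.007 -0.0071 [-0.46 -0.54  0.08]
-0.0085 -0.0086 [ 0.03 -0.37  0.15]
-0.01 -0.0101 [-0.07  0.02  0.26]
-0.0115 -0.0116 [ 0.47 -0.04 -0.45]
12.45 0.045316736255641935
```

View pics/s3.png

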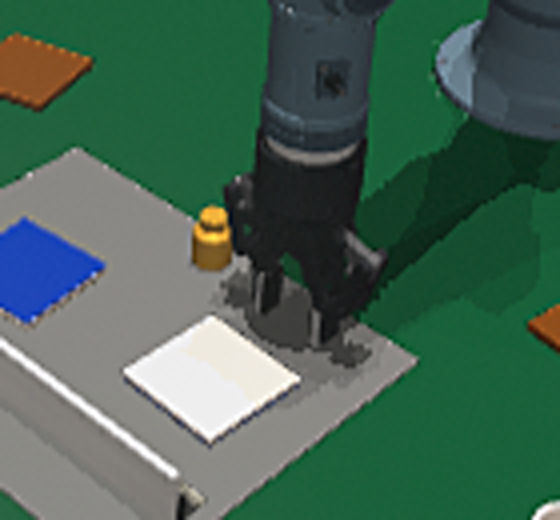

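```bash
python3 - <<'E'
from h import *
im=read_camera("scene")[185:240,325:390,::-1]
im=np.clip((im/255.)**.5*255,0,255).astype(np.uint8)
cv2.imwrite("pics/s4.png",cv2.resize(im,None,fx=10,fy=10,interpolation=cv2.INTER_NEAREST))
E
```

```text
(no output)
```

View pics/s4.png

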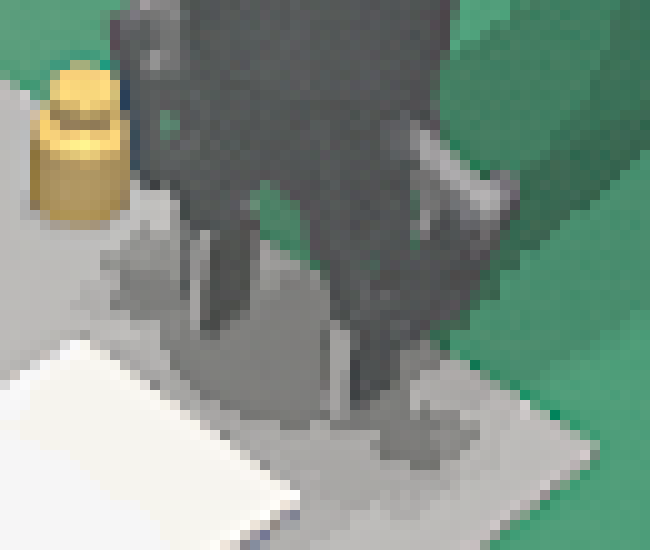

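```bash
python3 - <<'E'
from h import *
print(read_eef_pos(), w2m(read_eef_pos()))
for z in(0.003,.008,.013):
    print(z,((w2px("scene",[m2w(-.099,.0945+s,z) for s in(-.0305,-.0225,.0225,.0305)])-[325,185]+.5)*10).round(0).tolist())
E
```

```text
[ 0.42071506  0.10499129 -0.0115323 ] [[-0.11003671  0.09447277]]
0.003 [[183.0, 333.0], [202.0, 346.0], [316.0, 419.0], [337.0, 432.0]]
0.008 [[183.0, 320.0], [203.0, 333.0], [317.0, 407.0], [338.0, 420.0]]
0.013 [[184.0, 308.0], [204.0, 321.0], [319.0, 394.0], [340.0, 408.0]]
```

```bash
python3 - <<'E'
from h import *
X,Y=-.11,.0945
for z in np.arange(-.0125,-.024,-.001):
    try: movel(m2w(X,Y,z),Q,.05)
    except MotionError as e: print(e);break
    f=np.mean([read_ft_force() for _ in range(4)],0); print(round(z,4),read_eef_pos()[2].round(4),f.round(2))
    if f[2]>2.5: break
im=read_camera("scene")[185:240,325:390,::-1]
im=np.clip((im/255.)**.5*255,0,255).astype(np.uint8)
cv2.imwrite("pics/s5.png",cv2.resize(im,None,fx=10,fy=10,interpolation=cv2.INTER_NEAREST))
print(read_time_s(),read_finger_gap())
E
```

```text
-0.0125 -0.0125 [0.49 0.11 0.13]
-0.0135 -0.0127 [-2.77 -1.11  9.12]
13.05 0.04530597628426492
```

View pics/s5.png

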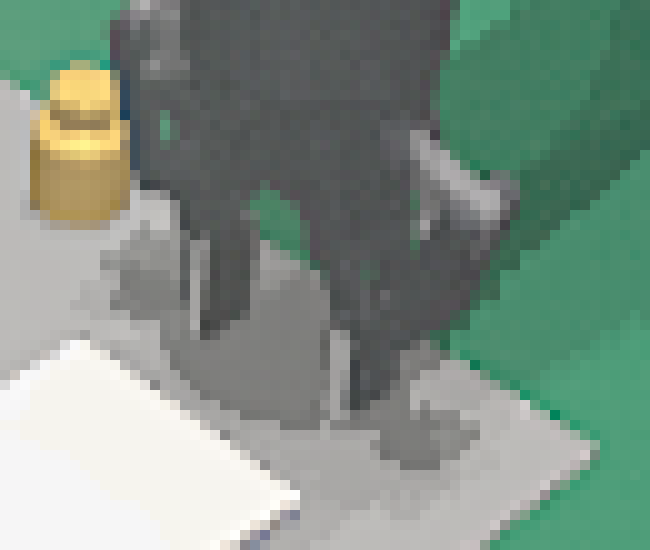

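```bash
python3 - <<'E'
from h import *
Y,Z=.0945,-.0112
movel(m2w(-.11,Y,Z),Q,.05); print(read_ft_force().round(2))
movel(m2w(-.045,Y,Z),Q,.06); print(read_ft_force().round(2),read_time_s())
for x in np.arange(-.035,.0151,.010):
    movel(m2w(x,Y,Z),Q,.05); print(x.round(3),np.mean([read_ft_force() for _ in range(4)],0).round(2))
cv2.imwrite("pics/s6.png",cv2.resize(read_camera("scene")[140:290,240:400,::-1],None,fx=4,fy=4,interpolation=cv2.INTER_CUBIC))
print(read_time_s())
E
```

```text
[ 0.07  0.   -1.3 ]
[0.17 0.23 0.02] 14.5333
-0.035 [-0.    0.9   0.61]
-0.025 [-0.51 -0.32 -1.31]
-0.015 [-1.25  0.27 -0.46]
-0.005 [-0.28  0.74 -0.25]
0.005 [ 0.03  0.2  -0.53]
0.015 [-1.21 -0.72  1.21]
16.6833
```

View pics/s6.png

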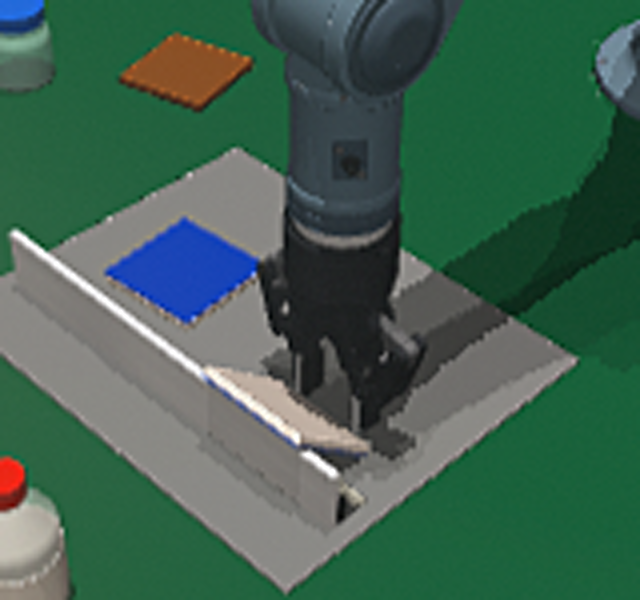

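The tile is climbing evenly: its upper edge is at the wall top, from (205,372) to (300,445) in the crop. I'll push on to the foot line.

```bash
python3 - <<'E'
from h import *
Y,Z=.0945,-.0112
for x in list(np.arange(.021,.034,.006))+[.036,.039,.041]:
    movel(m2w(x,Y,Z),Q,.05); f=np.mean([read_ft_force() for _ in range(4)],0);print(round(x,3),f.round(2))
    if f[0]<-5: break
cv2.imwrite("pics/s7.png",cv2.resize(read_camera("scene")[140:290,240:400,::-1],None,fx=4,fy=4,interpolation=cv2.INTER_CUBIC))
print(read_time_s())
E
```

```text
0.021 [-0.52 -0.47 -0.06]
0.027 [-0.11 -0.19 -0.14]
0.033 [ 0.42 -0.15  0.24]
0.036 [-0.15 -0.38 -0.25]
0.039 [-1.13 -0.68 -0.78]
0.041 [-0.09  0.95 -0.79]
18.2833
```

View pics/s7.png

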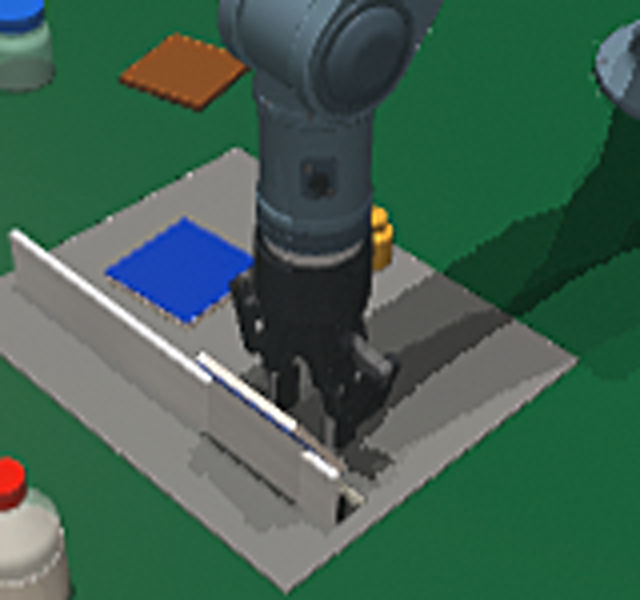

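```bash
python3 - <<'E'
from h import *
f=lambda P:((w2px("scene",P)-[240,140]+.5)*4).round(0).tolist()
for th in (45,50,55,60,65):
  for r in (-.015,-.008,0):
    t=np.radians(th);print(th,r,f([m2w(.06+r+.09*np.cos(t),.0945+s,.003+.09*np.sin(t)) for s in(-.045,.045)]))
E
python3 - <<'E'
import cv2
im=cv2.imread("pics/s7.png")[300:520,150:400]
cv2.imwrite("pics/s7b.png",cv2.resize(im,None,fx=3,fy=2.7))
E
```

```text
45 -0.015 [[191.0, 378.0], [286.0, 450.0]]
45 -0.008 [[183.0, 383.0], [278.0, 456.0]]
45 0 [[174.0, 389.0], [269.0, 462.0]]
50 -0.015 [[197.0, 367.0], [293.0, 439.0]]
50 -0.008 [[189.0, 373.0], [285.0, 445.0]]
50 0 [[180.0, 379.0], [275.0, 452.0]]
55 -0.015 [[204.0, 358.0], [300.0, 429.0]]
55 -0.008 [[196.0, 363.0], [292.0, 435.0]]
55 0 [[187.0, 369.0], [283.0, 441.0]]
60 -0.015 [[211.0, 348.0], [307.0, 419.0]]
60 -0.008 [[203.0, 353.0], [300.0, 425.0]]
60 0 [[194.0, 359.0], [290.0, 431.0]]
65 -0.015 [[219.0, 339.0], [315.0, 409.0]]
65 -0.008 [[211.0, 344.0], [307.0, 415.0]]
65 0 [[202.0, 350.0], [298.0, 421.0]]
```

View pics/s7b.png

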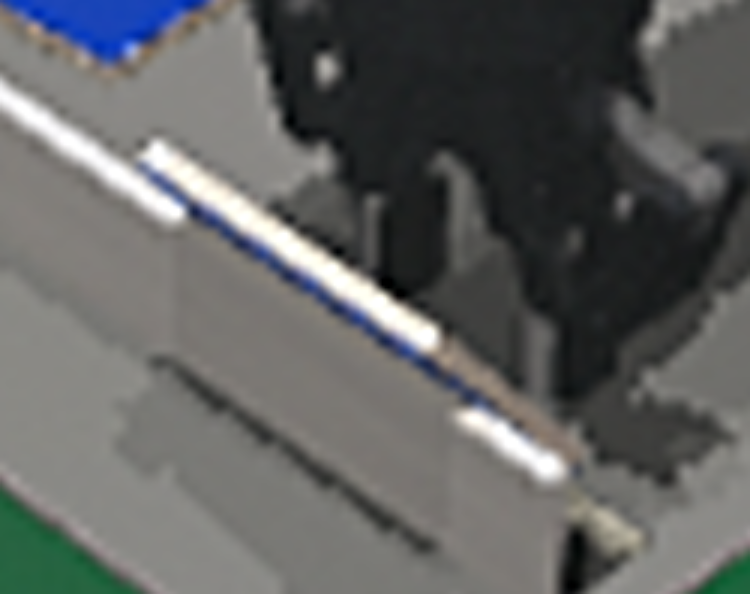

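```bash
python3 - <<'E'
from h import *
Y,Z=.0945,-.0112
for x in [.0425,.044,.0455]:
    movel(m2w(x,Y,Z),Q,.04); f=np.mean([read_ft_force() for _ in range(6)],0);print(round(x,4),f.round(2))
    if f[0]<-3: break
movel(m2w(x-.02,Y,Z),Q,.05)
movel(m2w(x-.05,Y,.1),Q,.2)
cv2.imwrite("pics/s8.png",cv2.resize(read_camera("scene")[140:290,240:400,::-1],None,fx=4,fy=4,interpolation=cv2.INTER_CUBIC))
cv2.imwrite("pics/t8.png",cv2.resize(read_camera("top")[130:270,255:420,::-1],None,fx=4,fy=4,interpolation=cv2.INTER_CUBIC))
print(read_time_s())
E
```

```text
0.0425 [-0.15  0.13 -0.33]
0.044 [-2.91 -0.44  2.29]
0.0455 [-5.99 -0.95  5.03]
20.4083
```

View pics/s8.png

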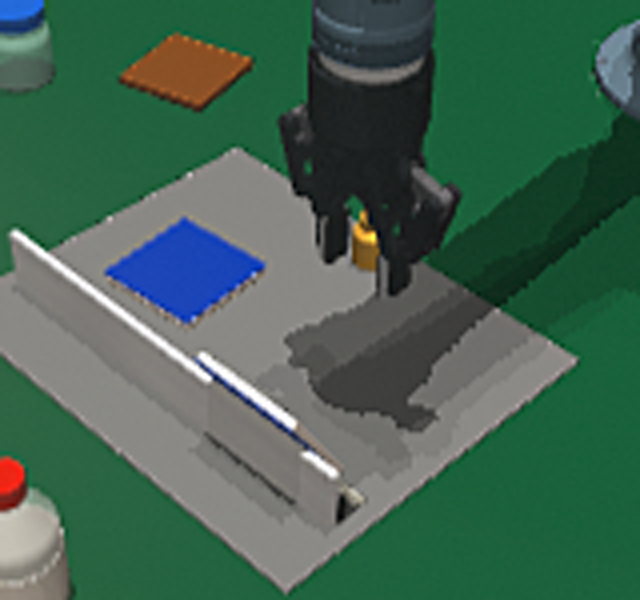

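View pics/t8.png

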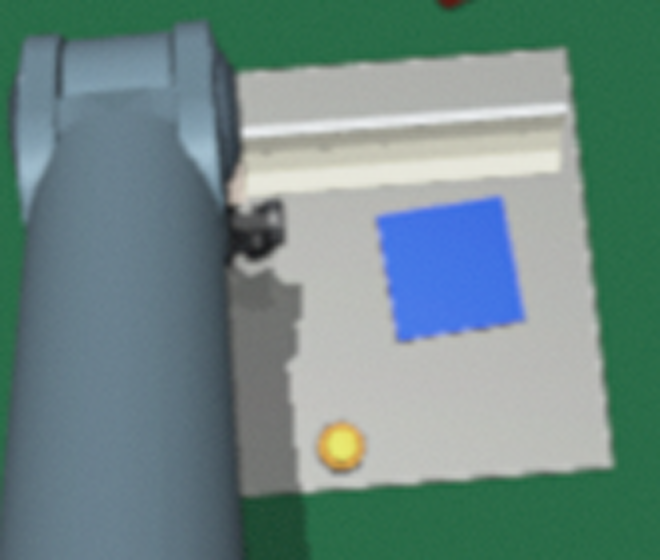

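The tile stays leaning with the gripper away, its upper edge running from (200,355) to (300,430). Next I'll go over it and behind the wall.

```bash
python3 - <<'E'
from h import *
Y=.0945
movel(m2w(0,Y,.17),Q,.25)
movel(m2w(.142,Y,.17),Q,.25)
movel(m2w(.142,Y,.046),Q,.15)
print(read_ft_force().round(2))
cv2.imwrite("pics/s9.png",cv2.resize(read_camera("scene")[120:290,240:400,::-1],None,fx=3.5,fy=3.5,interpolation=cv2.INTER_CUBIC))
cv2.imwrite("pics/t9.png",cv2.resize(read_camera("top")[80:270,255:420,::-1],None,fx=3,fy=3,interpolation=cv2.INTER_CUBIC))
print(read_time_s(),w2m(read_eef_pos()),read_eef_pos()[2])
E
```

```text
[1.15 0.1  0.33]
22.6333 [[0.14345129 0.09451489]] 0.04780630343488536
```

View pics/s9.png

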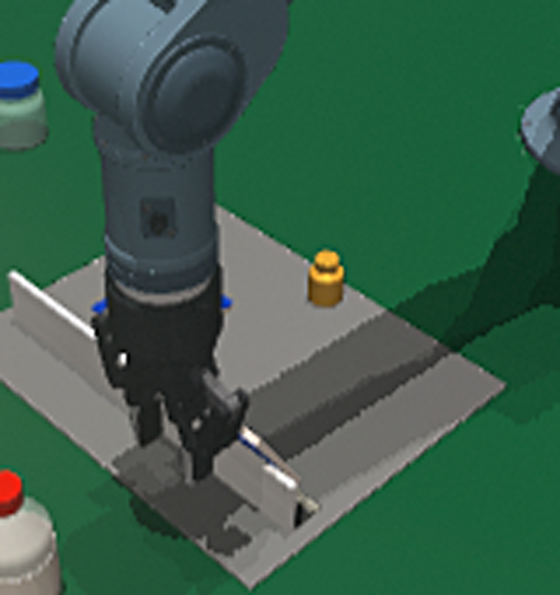

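View pics/t9.png

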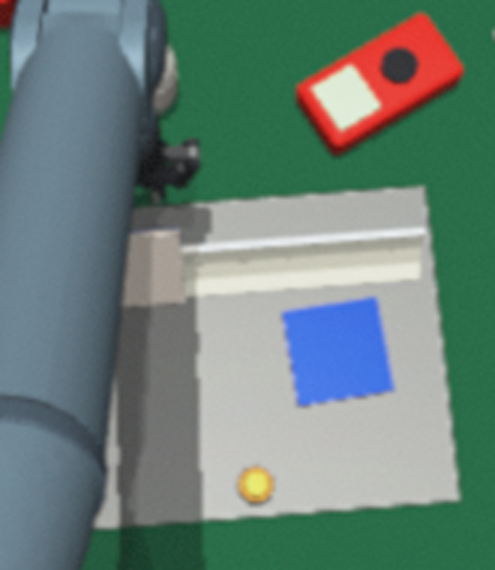

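```bash
python3 - <<'E'
from h import *
for z in(.05,.06,.07):
  print(z,((w2px("scene",[m2w(.154,.0945+s,z) for s in(-.0305,-.0225,.0225,.0305)])-[240,120]+.5)*3.5).round(0).tolist())
E
```

```text
0.05 [[135.0, 457.0], [142.0, 462.0], [183.0, 496.0], [190.0, 502.0]]
0.06 [[134.0, 447.0], [141.0, 453.0], [182.0, 486.0], [190.0, 492.0]]
0.07 [[133.0, 438.0], [140.0, 443.0], [182.0, 477.0], [190.0, 483.0]]
```

```bash
python3 - <<'E'
from h import *
Y=.0945
for x in (.125,.11,.095):
    movel(m2w(x,Y,.046),Q,.05); print(x,np.mean([read_ft_force() for _ in range(4)],0).round(2),read_eef_pos()[2].round(4))
cv2.imwrite("pics/s10.png",cv2.resize(read_camera("scene")[120:290,240:400,::-1],None,fx=3.5,fy=3.5,interpolation=cv2.INTER_CUBIC))
cv2.imwrite("pics/t10.png",cv2.resize(read_camera("top")[80:270,255:420,::-1],None,fx=3,fy=3,interpolation=cv2.INTER_CUBIC))
print(read_time_s())
E
```

```text
0.125 [-0.56  0.43 -1.23] 0.0461
0.11 [-0.59 -0.02  0.33] 0.046
0.095 [-0.75  0.33 -0.59] 0.0459
24.125
```

View pics/s10.png

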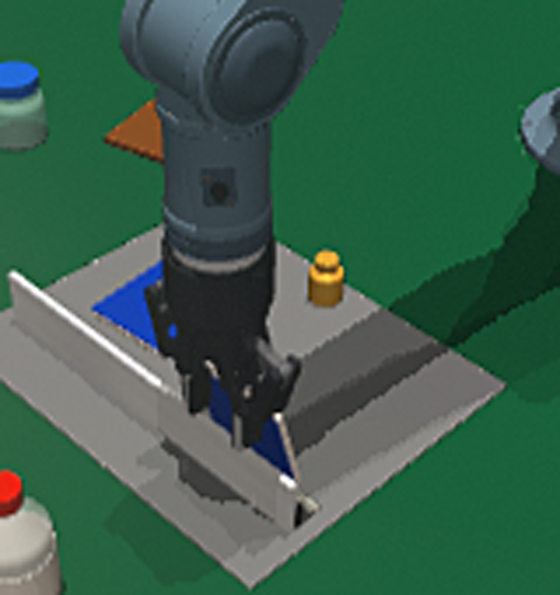

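View pics/t10.png

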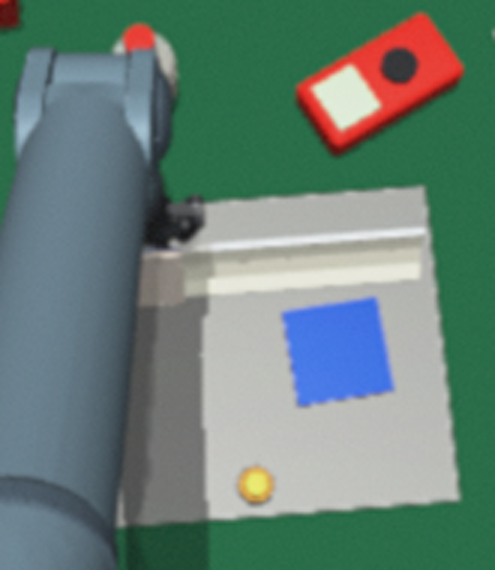

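The tile is swinging up, with its blue back face visible from (210,380) to (295,470). I'll continue past vertical.

```bash
python3 - <<'E'
from h import *
Y=.0945
for x in (.08,.07,.06,.052,.046):
    movel(m2w(x,Y,.046),Q,.05); print(x,np.mean([read_ft_force() for _ in range(4)],0).round(2))
cv2.imwrite("pics/s11.png",cv2.resize(read_camera("scene")[120:290,240:400,::-1],None,fx=3.5,fy=3.5,interpolation=cv2.INTER_CUBIC))
cv2.imwrite("pics/t11.png",cv2.resize(read_camera("top")[80:270,255:420,::-1],None,fx=3,fy=3,interpolation=cv2.INTER_CUBIC))
print(read_time_s())
E
```

```text
0.08 [-0.26 -0.03  0.11]
0.07 [-0.28  0.32  0.45]
0.06 [-0.13  0.44 -0.3 ]
0.052 [ 0.11 -1.66 -0.14]
0.046 [ 0.77 -0.32  0.87]
25.95
```

View pics/s11.png

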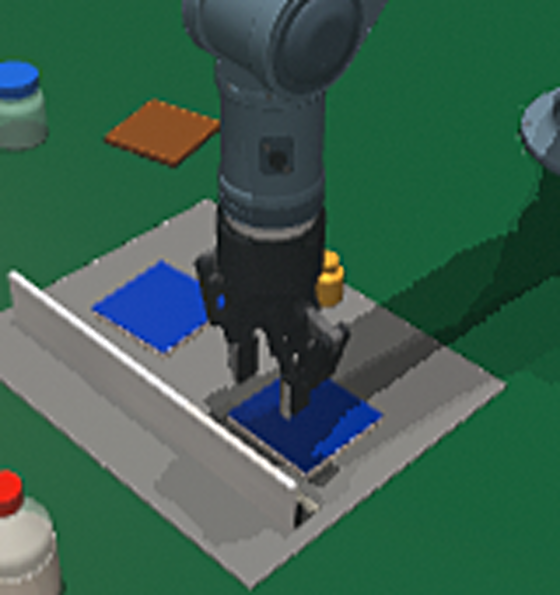

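View pics/t11.png

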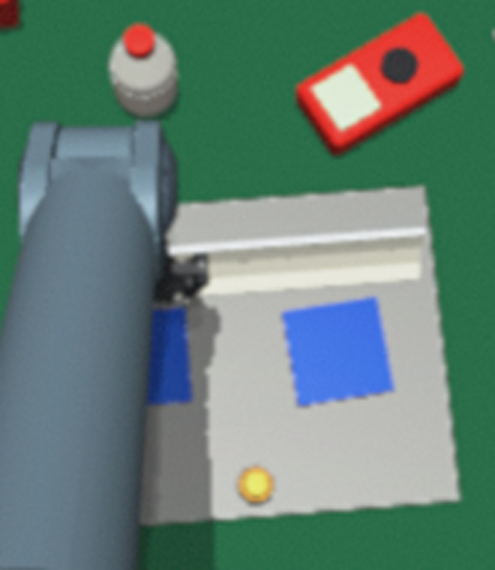

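The tile fell over blue side up, near (305,420). I'll raise the arm clear and check.

```bash
python3 - <<'E'
from h import *
Y=.0945
movel(m2w(.046,Y,.2),Q,.2)
move_ptp([.2,.6,.25],Q); pause(.3)
s=read_camera("scene");t=read_camera("top")
cv2.imwrite("pics/s12.png",s[:,:,::-1]);cv2.imwrite("pics/t12.png",t[:,:,::-1])
for n,im,seeds in(("top",t,None),("scene",s,None)):
    hsv=cv2.cvtColor(im,cv2.COLOR_RGB2HSV)
    b=((hsv[...,0]>105)&(hsv[...,0]<130)&(hsv[...,1]>150)).astype(np.uint8)
    for c in cv2.findContours(b,cv2.RETR_EXTERNAL,cv2.CHAIN_APPROX_NONE)[0]:
        if cv2.contourArea(c)<300: continue
        P=w2m(px2w(n,c.reshape(-1,2),.011)); r=cv2.minAreaRect(np.float32(P*1000)); 
        if abs(r[0][0])<200 and abs(r[0][1])<200: print(n,r)
a=cv2.imread("pics/top0.png");d=np.abs(a.astype(int)-t[:,:,::-1]).max(2)>60;print("done 0 vs now px diff outside",)
cv2.imwrite("pics/d12.png",d.astype(np.uint8)*255)
print("weight tip",tip_of("top","brass_weight")[:1],read_time_s(),read_ft_force())
E
```

```text
top ((2.7360191345214844, 97.0010757446289), (83.97928619384766, 85.87046813964844), 89.96891021728516)
top ((-4.949165344238281, -86.10772705078125), (86.1741943359375, 84.69538116455078), 4.783188819885254)
scene ((3.990032196044922, 95.30029296875), (88.36604309082031, 87.63613891601562), 5.26025723956991e-05)
scene ((-3.8328170776367188, -87.01239013671875), (88.15711975097656, 86.42920684814453), 4.6042799949646)
done 0 vs now px diff outside
weight tip [{'at': [341.9, 241.5], 'confidence': 0.64}] 29.5083 [-0.15781937  0.23564541 -0.26089868]
```

View pics/s12.png

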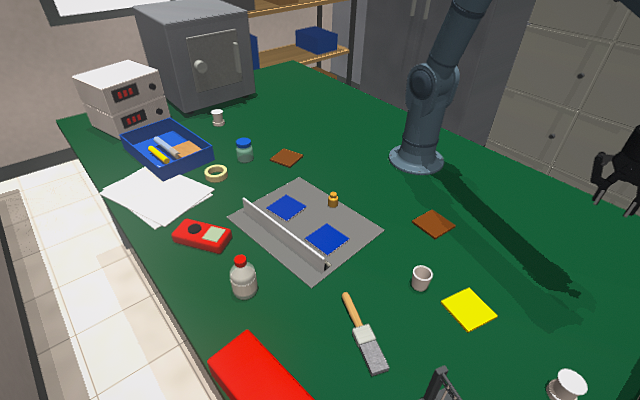

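View pics/d12.png

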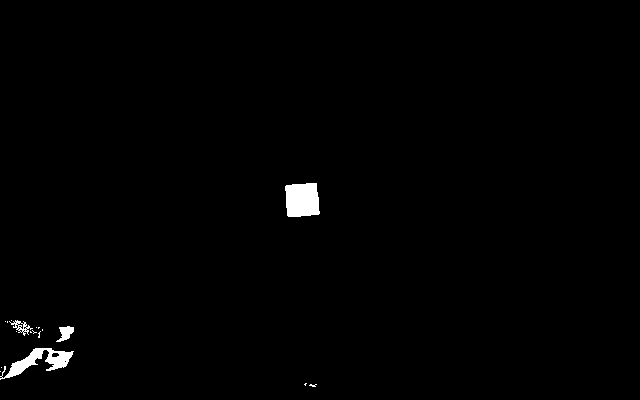

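The tile is flat and blue side up at (327,238) in the scene view. In the top-view comparison only the tile and the arm changed.

```bash
python3 -c "
from bench import *
print(sign_off(),read_time_s())"
```

```text
the job is handed in; nothing more can be done
the job is handed in; nothing more can be done
```

The white tile is turned over: it lies flat on the mat with its blue glaze up, and the job is handed in. The last clock reading before handing in was about 29.5 s of the 48 s allowed.

**What I did:** I pushed the tile low at its rear edge with both fingertips, about 45 mm apart, until it climbed the stop. It stayed leaning there by itself with the gripper away. I then pushed its raised edge back from behind the wall until it fell towards the robot. The wrist force was highest when touching the mat, about 9 N.

**Last checks:**
- **Tile:** both cameras show it flat, square to the stop and about 13 mm short of the foot line.
- **Blue tile:** its measured position is unchanged.
- **Everything else:** the before/after comparison of the top view shows that only the turned tile and the arm changed, and the weight is still standing.

**One disagreement:** the fingertips touched the mat with the reported TCP at z = -13 mm. By the stated geometry they should have touched with it at about +20 mm. I set the heights from that touch and the camera pictures instead.

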